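Lock the slide box into its carrying cradle

TASK

Push the blue slide box along the cradle until it is fully home against the back stop, keeping it flat on the cradle and never lifting it. Then, with the box home, push the latch lever over past its centre so that it snaps across and its bar lies locked in front of the box. Nothing is to be picked up; leave the cup, bottle, tape roll and tube round the cradle where they are.

Things in the scene. Friction and masses are not known exactly. Their poses are not given: they have to be found in the camera images.
- cradle: fixed aluminium cradle for one slide box, plate 200 x 104 mm, plate top at z = 10 mm. Origin on the worktop under the plate's centre; x runs along the channel to the back stop, y to the left of that, z up. Guide rails 10 mm high above the plate leave a channel 68 mm wide along x, centred on y = 0, open at -x; the back stop's front face is at x = +79 mm, 30 mm high above the plate
- slide_box: closed blue slide box, loose, 0.14 to 0.28 kg, 84 mm long (its x), 62 wide (y), 40 high, lying in the channel on the plate, its x along the cradle's x within a degree; origin at the centre of its underside. Starts 45 to 70 mm short of the back stop. Fully home, its near face is at cradle x = -5 mm
- home (a point): where the slide box's origin is when the box is fully home: cradle frame (37, 0, 10) mm.
- latch_hinge (a point): point on the lever's hinge axis, on the right (-y) side of the cradle, at (-14, -65, 34) mm in the cradle frame; the axis is parallel to the cradle's x. Handle, knob and bar move in the plane cradle x = -14 mm
- latch (a joint): weighted toggle lever's angle (rad). 0 = open: handle leans outwards (cradle -y) 35 degrees from vertical, bar stands up leaning 10 degrees outwards. 1.745 = locked: handle leans inwards 65 degrees, bar lies level in front of the box. Centre, where it balances, is near 0.57: short of it the lever falls back open, beyond it snaps over to locked; 2 N at the knob moves it. If the box is not home the bar lands on it
- knob (a point): centre of the heavy steel ball knob, 32 mm across, at the end of the latch handle, 100 mm from the hinge axis (8 mm rod below it). The latch bar, 75 mm long, 8 x 10 mm in section, is one piece with the handle, at 25 degrees to it on its inner side
- specimen_cup_1: bystander: clear specimen cup with a dark lid, 53 mm wide, 59 mm high, on the left of the cradle; origin under its centre
- bottle_3: bystander: small brown bottle, 36 mm wide, 75 mm high, at the left far corner of the cradle; origin under its centre
- tape_roll: bystander: tape roll lying flat, 66 mm wide, 19 mm high, on the left of the cradle; origin under its centre
- sample_tube_3: bystander: capped sample tube lying down, 88 x 16 x 16 mm, at the near right corner of the cradle; origin under its centre
Not all that is in view belongs to the job. Leave any green, red or yellow look-alike of the slide_box alone.

How it is judged:
By the outcome, as a careful person would: the job done as asked, in the order asked, and still so for the second after the job is handed in, with the robot touching nothing.
It also fails if it takes over 45 s, if anything falls off the work surface, if the arm or the gripper's body presses on something with over 40 N, if the wrist force passes 120 N, or if a joint passes its speed limit or range.

ROBOT

A 6-joint arm with a two-finger parallel gripper is mounted at the origin on a cart in front of the work surface, level with it; the furniture and walls round the work are solid. World frame = base frame: x ahead of the robot, y to its left, z up, the work surface at z = 0. Lengths are in mm, angles in rad, forces in N, time in s.
With the tool pointing down it reaches from about 275 to 1000 mm from the base axis. Payload 8.4 kg.
Tool frame: the origin (TCP) lies midway between the tips of the shut fingers; the grasp point (between the pads) lies behind it (r.pinch_z is the z of the grasp point in the tool frame, in mm); z points along the fingers, y is the direction in which the jaws open and shut (so a half turn about z gives the same grasp; the last joint's range is limited). The gripper opens to 85 mm and grips with 20 to 120 N. Pads are 22 mm wide; open, the fingers measure 114 mm over their backs; the gripper's body (76 mm by 85 mm) begins 54 mm behind the grasp point. The pads swing forward as they close: fully open they stand 13 mm farther back than shut.
Start: joints at [1.128, 0.353, 1.633, -0, 1.155, -0.002], TCP at [266.663, 565.26, 231.281] pointing down, gripper open.
Joint ranges: [-2.63, 2.63], [-0.92, 2.1], [0.06, 2.66], [-1.3, 4.44], [0, 2.69], [-3.02, 3.02]. Speed limits (rad/s): [2.22, 2.22, 2.79, 3.14, 3.14, 3.14].

INTERFACE

Orientations are given as [roll, pitch, yaw] about the fixed x, y, z axes, in that order (R = Rz(yaw) Ry(pitch) Rx(roll)).
In Python, from rig import r, optics, ticket gives the robot as it stands.
- The arm moves only by the shell command python3 -m jog 'ROWS' [FORCE]. ROWS is text: rows parted by semicolons, each of 7 numbers parted by spaces: the closure in counts, from 0 (fully open) to 255 (shut), then the shift along the tool's x, y, z in mm, then the turn, a rotation vector about the tool's x, y, z in degrees. A call has 1 to 5 rows; each row shifts and turns the pose as measured when the row begins, along the tool's axes as they then stand; what a row does not reach is not made up. A row lasts 1/12 s, in which the tool goes at most 41.7 mm and 7.16 degrees, less where a joint would pass 70% of its speed; a pose out of reach is approached as far as the arm can. A call with a gripper value outside its range is refused whole. The fingers move at their own pace and stop on an object; FORCE is the grip in N (left out, the last holds). Time passes only in rows, so rows that do not move let the fingers close. It gives the time, the measured TCP pose, the force and the opening at its end, in the units of the state.
- r.sense(): the state, without advancing time (a new reading comes with each control period).
- optics.grab_frame(name): name is "scene" or "top" or "wrist"; returns the picture (384x512x3 uint8, red, green, blue); there is no depth.
- optics.camera_info(name): a dict with "fx", "fy", "cx", "cy" (pixels), "world_from_camera" (4x4, takes a point from camera to world coordinates). Camera axes: x right, y down, z forward; pixel columns grow to the right and rows downward; lengths in mm; the calibration is good to about 2 mm. A picture is of the moment at which its call begins: read the wrist's pose just before it. camera_info takes no time and is no camera call; for the wrist camera it gives the pose at the moment of the call.
- ticket.sign_off(): hands the job in, once; it reports no verdict.
The state is a dict: "clock": time; "qpos": joint angles; "qvel": joint speeds; "joint_efforts": joint torques, N m; "eef_pos": TCP position; "tcp_rot": TCP orientation; "contact_force": force on the tool from outside, world axes, zero at the start; "wrist_torque": the same for the moment, N m; "opening": opening from 0.0 (shut) to 1.0 (fully open).
Only numpy, scipy, OpenCV 4.12 (cv2) and the standard library are available. Lean on these libraries where they do the work, as an engineer would, in place of code of your own. Each camera call takes 0.05 s, during which the arm holds its last target.

## Working session

There is one attempt and no reset: what is moved stays moved. The work goes in short steps, Python scripts to look and compute and a shell command to move; the robot and the scene stay as the last step left them, time stands still between calls to the robot, and variables do not carry over. Pictures are saved under pics/ and viewed, and the job is handed in when it is done.

```bash
mkdir -p pics; ls; python3 - <<'E'
from rig import r, optics, ticket
import cv2
s=r.sense();print(s, r.pinch_z)
for n in("scene","top"):
    im=optics.grab_frame(n);cv2.imwrite(f"pics/{n}0.png",cv2.cvtColor(im,cv2.COLOR_RGB2BGR));c=optics.camera_info(n);print(n,c)
E
```

```text
pics
{'clock': 0.0, 'qpos': array([ 1.12753995e+00,  3.53637576e-01,  1.63413461e+00, -2.77807648e-05,
        1.15519757e+00, -2.43246775e-03]), 'qvel': array([-0.00085947, -0.00201919, -0.00131827, -0.00078649, -0.00066712,
        0.00065094]), 'joint_efforts': array([-1.73364868e-03, -6.05232382e+01, -3.42070055e+01, -7.20464925e-06,
        9.04623274e-03, -3.12014674e-05]), 'eef_pos': array([266.50048495, 564.80880143, 230.56808046]), 'tcp_rot': array([-3.14021550e+00,  2.20506314e-05,  2.70077999e+00]), 'contact_force': array([ 0.65970595, -0.08944945, -0.21487644]), 'wrist_torque': array([ 0.0061167 , -0.02916787,  0.01320224]), 'opening': 0.9985124780333252} -18.700000000000003
scene {'fx': 385.8020389606076, 'fy': 385.8020389606076, 'cx': 253.49131691956296, 'cy': 193.01128071767016, 'world_from_camera': array([[ 5.48310994e-01, -6.25702016e-01,  5.54844160e-01,
         9.61680626e+01],
       [-8.36216938e-01, -4.18003969e-01,  3.54984387e-01,
         1.18126022e+01],
       [ 9.81261419e-03, -6.58611926e-01, -7.52418795e-01,
         7.26253319e+02],
       [ 0.00000000e+00,  0.00000000e+00,  0.00000000e+00,
         1.00000000e+00]])}
top {'fx': 474.8068518225495, 'fy': 474.8068518225495, 'cx': 257.24404114170153, 'cy': 189.2626057875503, 'world_from_camera': array([[ 3.00348738e-03, -9.96224675e-01,  8.67604476e-02,
         4.59638988e+02],
       [-9.99860862e-01, -1.56814513e-03,  1.66071597e-02,
         3.16566872e+02],
       [-1.64084093e-02, -8.67982553e-02, -9.96090772e-01,
         1.29478737e+03],
       [ 0.00000000e+00,  0.00000000e+00,  0.00000000e+00,
         1.00000000e+00]])}
```

View pics/scene0.png

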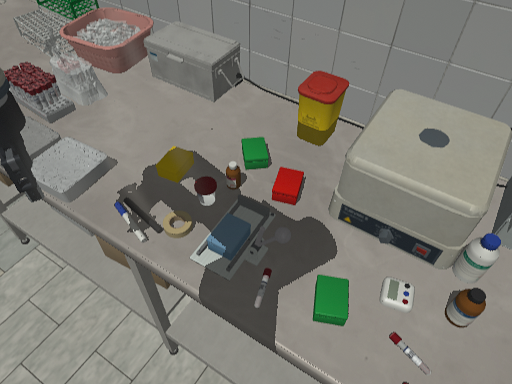

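View pics/top0.png

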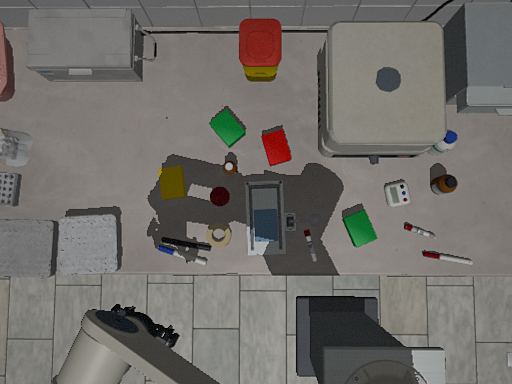

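The blue box is at scene (230,235) and top (265,222). Possible look-alikes, in top-view pixels, are green (228,127) and (360,228), red (276,146) and yellow (172,182). Only the box in the cradle is blue. Next I'll check it in a close crop.

```bash
python3 - <<'E'
import cv2
a=cv2.imread("pics/top0.png")[165:270,200:340];cv2.imwrite("pics/topc.png",cv2.resize(a,None,fx=5.5,fy=5.5,interpolation=cv2.INTER_CUBIC))
a=cv2.imread("pics/scene0.png")[180:290,180:310];cv2.imwrite("pics/scenec.png",cv2.resize(a,None,fx=5.4,fy=5.4,interpolation=cv2.INTER_CUBIC))
E
```

```text
(no output)
```

View pics/topc.png

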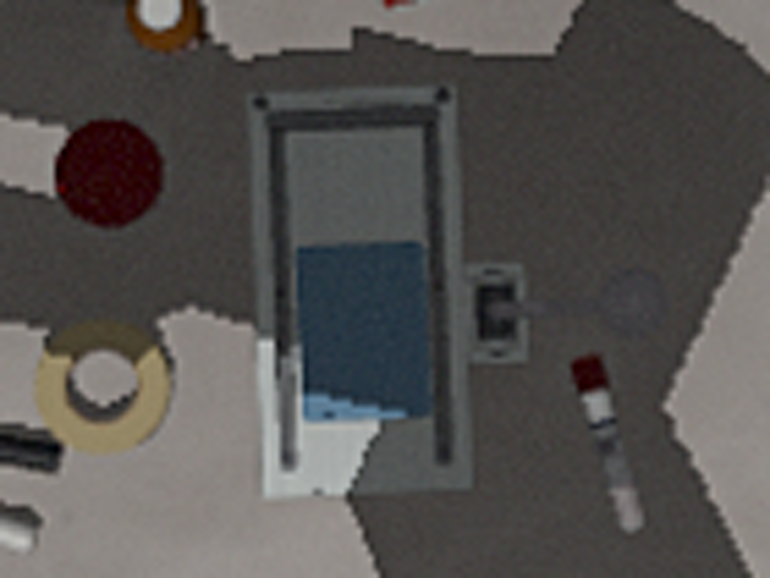

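View pics/scenec.png

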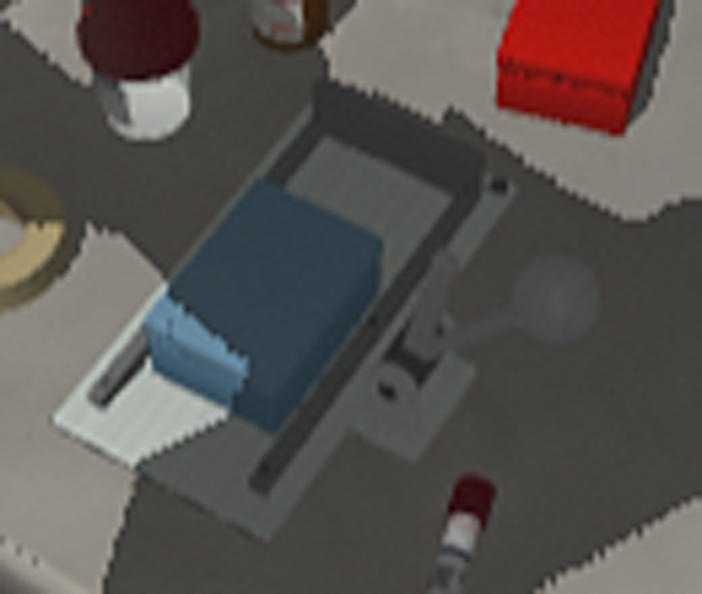

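The crop shows the blue box in the cradle channel. In crop pixels, the plate corners are about (265,495), (470,488), (455,88) and (250,97). The box top runs from (298,247) to (430,415), and the knob is at (635,302).

```bash
cat > h.py <<'E'
import numpy as np
from rig import r, optics, ticket
def ray(n,u,v):
    c=optics.camera_info(n);T=c["world_from_camera"]
    return T[:3,3],T[:3,:3]@np.array([(u-c["cx"])/c["fx"],(v-c["cy"])/c["fy"],1])
def onz(n,u,v,z):
    o,d=ray(n,u,v);return o+d*(z-o[2])/d[2]
def proj(n,p):
    c=optics.camera_info(n);T=c["world_from_camera"];q=T[:3,:3].T@(np.array(p)-T[:3,3])
    return c["fx"]*q[0]/q[2]+c["cx"],c["fy"]*q[1]/q[2]+c["cy"]
E
python3 - <<'E'
from h import *
f=lambda u,v,z:onz("top",200+u/5.5-.5,165+v/5.5-.5,z)
g=lambda u,v,z:onz("scene",180+u/5.4-.5,180+v/5.4-.5,z)
P=[f(*p,10) for p in[(265,495),(470,488),(455,88),(250,97)]]
for p in P:print(p.round(1))
c=np.mean(P,0);a=(P[3]+P[2]-P[0]-P[1]);yaw=np.arctan2(a[1],a[0]);print("c",c,np.degrees(yaw))
Q=[g(*p,10) for p in[(55,418),(268,540)]];print("scene near corners",Q)
B=[f(*p,50) for p in[(303,420),(430,415),(425,240),(298,247)]]
for p in B:print("box",p.round(1))
for p in [(148,322),(275,432),(380,242),(258,180)]:
  print("sc box",g(*p,50).round(1))
cy,sy=np.cos(yaw),np.sin(yaw)
L=lambda p:np.array([cy*(p[0]-c[0])+sy*(p[1]-c[1]),-sy*(p[0]-c[0])+cy*(p[1]-c[1])])
for p in B:print(L(p).round(1))
W=lambda x,y,z:np.array([c[0]+cy*x-sy*y,c[1]+sy*x+cy*y,z])
k=W(-14,-65-100*np.sin(.611),34+100*np.cos(.611));print("knob",k,proj("top",k),proj("scene",k))
print("obs knob",200+635/5.5-.5,165+302/5.5-.5,180+555/5.4-.5,180+298/5.4-.5)
print("near end",W(-100,0,10), "home near",W(-5,0,10))
print("tube",[L(f(*p,8)).round(1) for p in[(588,355),(632,530)]],"tape",L(f(105,385,19)),'cup',L(f(108,172,59)))
E
```

```text
[395.7 363.1  10. ]
[399.4 263.1  10. ]
[595.6 270.1  10. ]
[591.  371.5  10. ]
c [495.40327342 316.973004    10.        ] 2.2468403166328934
scene near corners [array([395.35365333, 363.70978768,  10.        ]), array([398.31742845, 261.57893484,  10.        ])]
box [433.  343.8  50. ]
box [435.5 283.7  50. ]
box [518.5 286.   50. ]
box [515.  346.5  50. ]
sc box [432.4 341.7  50. ]
sc box [419.4 271.6  50. ]
sc box [514.8 287.8  50. ]
sc box [513.3 347.2  50. ]
[-61.3  29.3]
[-61.1 -30.9]
[ 21.8 -31.9]
[20.7 28.7]
knob [486.21146548 194.14953295 115.90747407] (np.float64(314.5759550003085), np.float64(220.00344525945394)) (np.float64(282.36111796413303), np.float64(235.59083260125752))
obs knob 314.95454545454544 219.4090909090909 282.27777777777777 234.6851851851852
near end [395.48015344 313.05253286  10.        ] home near [490.40711742 316.77698044  10.        ]
tube [array([ -35.5, -110.6]), array([-121.2, -128.1])] tape [-41.54882823 125.78460022] cup [ 59.2926864  117.51060142]
```

```bash
cat >> h.py <<'E'
from scipy.spatial.transform import Rotation as Ro
YAW=np.radians(2.25);C=np.array([495.4,317.0,0])
Rc=Ro.from_euler('z',YAW).as_matrix()
def st(tgt=None,yaw=182.25):
    s=r.sense();p=s["eef_pos"];R=Ro.from_euler('xyz',s["tcp_rot"])
    print("t",round(s["clock"],2),"cradle tcp",(Rc.T@(p-C)).round(1),"rpy",np.degrees(s["tcp_rot"]).round(2),"F(cradle)",(Rc.T@s["contact_force"]).round(1),"open",round(s["opening"],2),"q",s["qpos"].round(2))
    if tgt is not None:
        print("shift",(R.as_matrix().T@(C+Rc@np.array(tgt,float)-p)).round(1),"turn",np.degrees((R.inv()*Ro.from_euler('xyz',[180,0,yaw],degrees=True)).as_rotvec()).round(2))
E
python3 -m jog '255 0 0 0 0 0 -6.9;255 0 0 0 0 0 -6.9;255 0 0 0 0 0 -6.9;255 0 0 0 0 0 -6.9' 40
python3 - <<'E'
from h import *
st([-92,0,150])
T=optics.camera_info("wrist")["world_from_camera"];s=r.sense();R=Ro.from_euler('xyz',s["tcp_rot"]).as_matrix()
print("cam in tool",R.T@(T[:3,3]-s["eef_pos"]))
E
```

```text
clock: 0.43
eef_pos: [266.0, 563.8, 228.8]
tcp_rot: [-3.137, -0.002, -3.087]
contact_force: [-0.3, -0.5, 0.2]
opening: 0.452
t 0.43 cradle tcp [-219.5  255.6  228.8] rpy [-1.7976e+02 -1.3000e-01 -1.7689e+02] F(cradle) [-0.4 -0.5  0.2] open 0.45 q [ 1.13  0.36  1.64  0.    1.16 -0.5 ]
shift [-123.9 -257.2   79.6] turn [-0.24 -0.13  0.86]
cam in tool [  76.80156599   -1.87793975 -141.83594956]
```

```bash

python3 -m jog '255 -17 -36 0 0 0 0;255 -17 -36 0 0 0 0;255 -17 -36 0 0 0 0;255 -17 -36 0 0 0 0;255 -17 -36 0 0 0 0'
python3 -c "
from h import *
st([-92,0,150])"
```

```text
clock: 0.85
eef_pos: [360.7, 389.3, 226.6]
tcp_rot: [-3.138, -0.004, -3.068]
contact_force: [0.1, 0.9, -0.7]
opening: 0.003
t 0.85 cradle tcp [-131.8   77.6  226.6] rpy [-179.82   -0.25 -175.8 ] F(cradle) [ 0.1  0.9 -0.7] open 0.0 q [ 0.82  0.21  1.84  0.    1.1  -0.82]
shift [-37.4 -78.6  76.7] turn [-0.19 -0.25  1.95]
```

```bash

python3 -m jog '255 -14 -28 20 0 0 1;255 -14 -28 20 0 0 1;255 -9 -22 20 0 0 0;255 0 0 16 0 0 0'
python3 -c "
from h import *
st([-92,0,28])"
```

```text
clock: 1.18
eef_pos: [407.1, 305.4, 151.8]
tcp_rot: [-3.141, 0.002, -3.108]
contact_force: [0.5, 0.3, 0.3]
opening: -0.002
t 1.18 cradle tcp [-88.7  -8.2 151.8] rpy [-1.7996e+02  1.1000e-01 -1.7807e+02] F(cradle) [0.5 0.3 0.3] open -0.0 q [ 0.64  0.27  1.95 -0.    0.92 -0.96]
shift [  3.6   8.2 123.7] turn [-0.04  0.11 -0.32]
```

```bash

python3 -m jog '255 4 6 30 0 0 0;255 2 2 30 0 0 0;255 0 0 30 0 0 0'
python3 - <<'E'
from h import *
import cv2
st([-92,0,26])
for n in ("wrist","scene"):
    im=optics.grab_frame(n)
    if n=="scene": im=cv2.resize(im[150:300,150:330],None,fx=4,fy=4,interpolation=cv2.INTER_CUBIC)
    cv2.imwrite(f"pics/{n}1.png",cv2.cvtColor(im,cv2.COLOR_RGB2BGR))
E
```

```text
clock: 1.43
eef_pos: [404.1, 311.8, 61.2]
tcp_rot: [3.139, 0.007, -3.114]
contact_force: [0.4, 1.2, 0.3]
opening: -0.004
t 1.43 cradle tcp [-91.4  -1.6  61.2] rpy [ 179.83    0.42 -178.39] F(cradle) [0.4 1.2 0.3] open -0.0 q [ 0.66  0.41  2.01 -0.    0.71 -0.94]
shift [ 0.8  1.5 35.2] turn [ 0.16  0.42 -0.64]
```

View pics/wrist1.png

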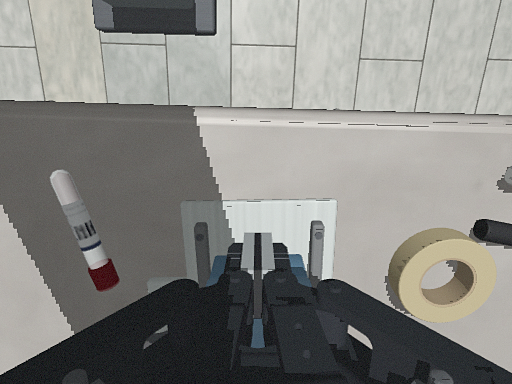

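View pics/scene1.png

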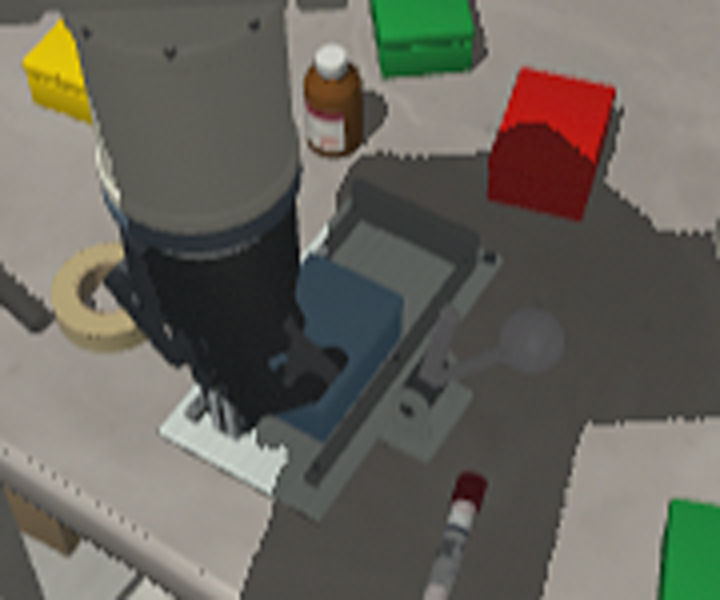

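```bash
python3 - <<'E'
from h import *
for u,v in[(345,360),(300,410),(245,415)]:
  o,d=ray("scene",150+u/4-.5,150+v/4-.5)
  o=Rc.T@(o-C);d=Rc.T@d
  for x in(-105,-91,-78):print(u,v,x,(o+d*(x-o[0])/d[0]).round(1))
E
```

```text
345 360 -105 [-105.   -76.6  181.5]
345 360 -91 [-91.  -66.8 156.6]
345 360 -78 [-78.  -57.8 133.4]
300 410 -105 [-105.   -50.2  121. ]
300 410 -91 [-91.  -39.3  93.3]
300 410 -78 [-78.  -29.1  67.6]
245 415 -105 [-105.   -16.6   89.1]
245 415 -91 [-91.   -4.1  59.9]
245 415 -78 [-78.    7.5  32.8]
```

The shut gripper's knuckles reach about ±62 mm in y, which is close to the upright bar. I'll turn the tool 90° so they lie along the channel.

```bash

python3 -m jog '255 0 0 -5 0 0 6.9;255 0 0 0 0 0 6.9;255 0 0 0 0 0 6.9;255 0 0 0 0 0 6.9;255 0 0 0 0 0 6.9' | head -1
python3 -m jog '255 0 0 0 0 0 6.9;255 0 0 0 0 0 6.9;255 0 0 0 0 0 6.9;255 0 0 0 0 0 6.9;255 0 0 0 0 0 6.9' | head -1
python3 -m jog '255 0 0 0 0 0 6.9;255 0 0 0 0 0 6.9;255 0 0 0 0 0 6.9' | head -1
python3 -c "
from h import *
st([-92,0,26],92.25)"
```

```text
clock: 1.95
clock: 2.37
clock: 2.62
t 2.62 cradle tcp [-89.4   1.   82.9] rpy [179.59  -0.19  88.83] F(cradle) [0.7 0.4 0. ] open 0.0 q [ 0.66  0.38  2.   -0.    0.76  0.68]
shift [-1.3 -3.  56.9] turn [ 0.42 -0.17 -3.42]
```

```bash

python3 -m jog '255 0 -2 20 0.4 -0.2 -2;255 -1 -2 20 0 0 -1;255 0 0 12 0 0 0;255 0 0 3 0 0 0' | head -1
python3 -c "
from h import *
st([-85,0,24],92.25)"
```

```text
clock: 2.95
t 2.95 cradle tcp [-88.8   3.8  34.8] rpy [179.49  -0.35  91.36] F(cradle) [-0.3 -0.8  0.3] open -0.0 q [ 0.66  0.46  2.02 -0.    0.65  0.64]
shift [-3.8  3.8 10.8] turn [ 0.51 -0.34 -0.89]
```

```bash

python3 -m jog '255 -4 2 10 0.5 0 -0.8;255 0 2 2 0 0 0;255 0 3 0 0 0 0;255 0 3 0 0 0 0' | head -1
python3 -c "
from h import *
st([-70,0,24],92.25)"
```

```text
clock: 3.28
t 3.28 cradle tcp [-77.5   0.8  25.2] rpy [179.95  -0.37  92.14] F(cradle) [-0.3 -0.1 -0. ] open 0.0 q [0.64 0.49 2.   0.01 0.65 0.6 ]
shift [-0.8  7.5  1.2] turn [ 0.05 -0.37 -0.11]
```

```bash

for i in 1; do python3 -m jog '255 -0.3 4 0 0 0 0;255 -0.2 4 0 0 0 0;255 0 4 0 0 0 0;255 0 4 0 0 0 0;255 0 4 0 0 0 0' | head -1; done
python3 -c "
from h import *
st([-30,0,24],92.25)"
```

```text
clock: 3.7
t 3.7 cradle tcp [-55.1   0.9  27.6] rpy [179.88  -0.42  92.08] F(cradle) [-1.3  0.7 -0.2] open 0.0 q [0.62 0.5  1.96 0.01 0.67 0.57]
shift [-0.9 25.1  3.6] turn [ 0.12 -0.42 -0.17]
```

```bash

python3 -m jog '255 -0.5 4 1 0 0 0;255 -0.5 4 1 0 0 0;255 0 4 1 0 0 0;255 0 4 0.5 0 0 0' | head -1
python3 - <<'E'
from h import *
st([-20,0,26],92.25)
import cv2
im=optics.grab_frame("top")[165:270,200:340]
cv2.imwrite("pics/top2.png",cv2.cvtColor(cv2.resize(im,None,fx=5.5,fy=5.5,interpolation=cv2.INTER_CUBIC),cv2.COLOR_RGB2BGR))
im=cv2.resize(optics.grab_frame("scene")[150:300,150:330],None,fx=4,fy=4,interpolation=cv2.INTER_CUBIC)
cv2.imwrite("pics/scene2.png",cv2.cvtColor(im,cv2.COLOR_RGB2BGR))
E
```

```text
clock: 4.03
t 4.03 cradle tcp [-37.9  -0.4  24. ] rpy [179.94  -0.4   92.06] F(cradle) [-2.9  1.2  2.2] open -0.0 q [0.6  0.53 1.93 0.01 0.68 0.55]
shift [ 0.4 17.9 -2. ] turn [ 0.06 -0.4  -0.19]
```

View pics/scene2.png

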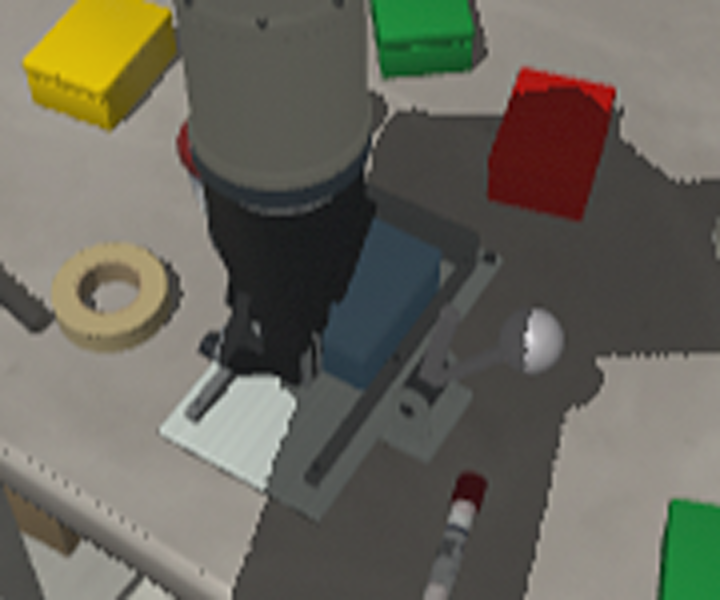

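View pics/top2.png

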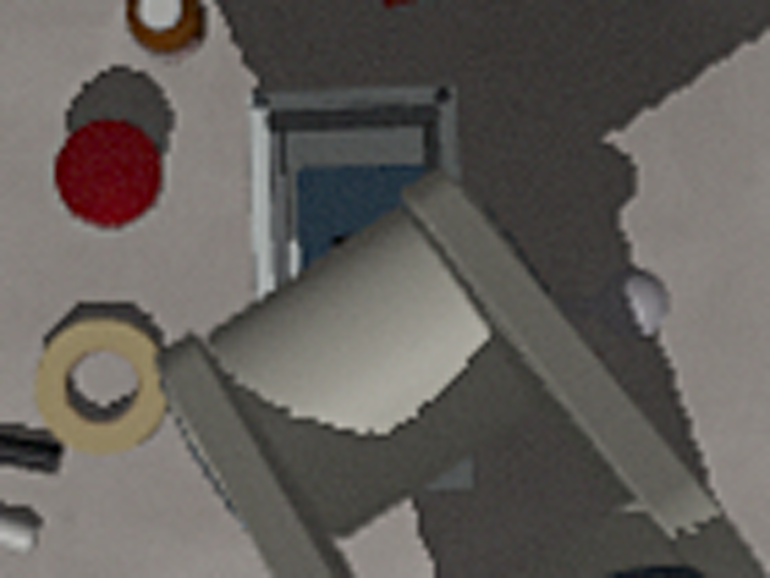

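The box is sliding straight and flat. Its far edge is at crop row 166, with about 18 mm still to go. The lever hasn't moved.

```bash

python3 -m jog '255 0 4 0 0 0 0;255 0 4 0 0 0 0;255 0 3 0 0 0 0' 
python3 -m jog '255 0 2 0 0 0 0;255 0 2 0 0 0 0' 
python3 -c "
from h import *
st([-20,0,26],92.25)"
```

```text
clock: 4.38
eef_pos: [469.1, 315.5, 23.9]
tcp_rot: [3.141, -0.007, 1.607]
contact_force: [-1.9, 0.8, 1.8]
opening: -0.001
clock: 4.55
eef_pos: [473.9, 315.7, 23.9]
tcp_rot: [3.141, -0.007, 1.607]
contact_force: [-2.5, -0.2, 0.5]
opening: -0.001
t 4.55 cradle tcp [-21.6  -0.4  23.9] rpy [179.94  -0.4   92.06] F(cradle) [-2.5 -0.1  0.5] open -0.0 q [0.58 0.54 1.9  0.01 0.7  0.54]
shift [ 0.5  1.6 -2.1] turn [ 0.06 -0.4  -0.19]
```

```bash

python3 -m jog '255 0 1.5 0 0 0 0;255 0 1.5 0 0 0 0' 
python3 -m jog '255 0 1.5 0 0 0 0;255 0 1.5 0 0 0 0' 
python3 -c "
from h import *
st([-20,0,26],92.25)"
```

```text
clock: 4.72
eef_pos: [477.2, 315.8, 23.9]
tcp_rot: [3.141, -0.007, 1.607]
contact_force: [-3.1, 0.5, 2.2]
opening: 0.004
clock: 4.88
eef_pos: [478.2, 315.6, 23.8]
tcp_rot: [-3.138, -0.006, 1.606]
contact_force: [-13.1, 2.8, 11.1]
opening: 0.003
t 4.88 cradle tcp [-17.2  -0.7  23.8] rpy [-179.8    -0.34   92.01] F(cradle) [-13.    3.3  11.1] open 0.0 q [0.58 0.55 1.89 0.01 0.71 0.53]
shift [ 0.7 -2.8 -2.1] turn [-0.2  -0.34 -0.24]
```

Force jumped to 13 N, so the box is against the stop. I'll back off along the channel, rise and look.

```bash

python3 -m jog '255 0 -4 0 0 0 0;255 0 -15 0 0 0 0;255 0 -25 0 0 0 0;255 0 -25 0 0 0 0;255 0 -5 0 0 0 0' | head -1
python3 -m jog '255 0 0 -35 0 0 0;255 0 0 -40 0 0 0;255 0 0 -40 0 0 0;255 0 0 -40 0 0 0;255 0 0 -20 0 0 0' | head -1
python3 - <<'E'
from h import *
st([-100,-170,185],92.25)
import cv2
im=cv2.resize(optics.grab_frame("scene")[150:300,150:330],None,fx=4,fy=4,interpolation=cv2.INTER_CUBIC)
cv2.imwrite("pics/scene3.png",cv2.cvtColor(im,cv2.COLOR_RGB2BGR))
E
```

```text
clock: 5.3
clock: 5.72
t 5.72 cradle tcp [-92.6  -2.5 201.1] rpy [-1.7981e+02 -1.6000e-01  9.2110e+01] F(cradle) [1.3 1.2 0.9] open -0.0 q [0.65 0.21 1.91 0.   1.03 0.61]
shift [-167.6   -6.9   15.7] turn [-0.19 -0.16 -0.14]
```

View pics/scene3.png

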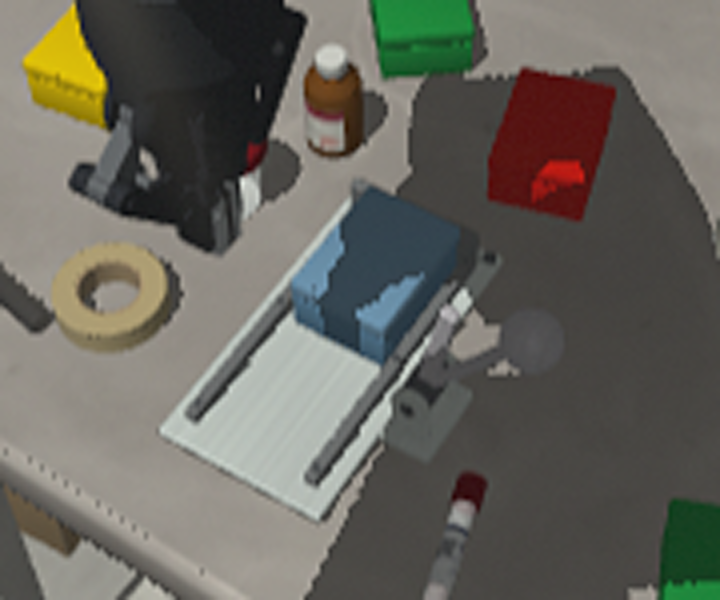

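The box lies flat and touches the back stop. Its near top corners are about (295,287) and (360,318)–(384,328) in the crop. I'll check that numerically before moving on to the lever.

```bash
python3 - <<'E'
from h import *
for p in[(-5,31,50),(-5,-31,50),(-5,31,10),(-5,-31,10),(79,-31,50),(-14,-122.4,115.9)]:
    u,v=proj("scene",C+Rc@np.array(p,float));print(p,round((u-150+.5)*4),round((v-150+.5)*4))
E
python3 -m jog '255 -30 0 -5 0 0 0;255 -35 0 0 0 0 0;255 -38 0 0 0 0 0;255 -38 0 0 0 0 0;255 -25 0 0 0 0 0' | head -1
python3 -c "
from h import *
st([-14,-168,185],92.25)"
```

```text
(-5, 31, 50) 285 282
(-5, -31, 50) 381 330
(-5, 31, 10) 288 324
(-5, -31, 10) 381 372
(79, -31, 50) 459 226
(-14, -122.4, 115.9) 531 344
clock: 6.18
t 6.18 cradle tcp [ -84.6 -166.3  212.7] rpy [178.97  -0.76  92.61] F(cradle) [-0.   0.6 -0.9] open 0.0 q [0.33 0.07 2.04 0.01 1.01 0.28]
shift [-2.5 70.1 28.9] turn [ 1.03 -0.77  0.36]
```

Observed and predicted corners match the home pose. Next I'll move to the outside of the knob and come down.

```bash

python3 -m jog '255 -1 25 5 1 -0.7 0;255 -1 25 10 0 0 0;255 0 20 10 0 0 0;255 0 0 5 0 0 0' | head -1
python3 -c "
from h import *
st([-14,-168,106],92.25)"
```

```text
clock: 6.52
t 6.52 cradle tcp [  -9.6 -175.   184.3] rpy [ 1.7949e+02 -1.0000e-02  9.2290e+01] F(cradle) [ 0.1  0.3 -0.3] open -0.0 q [ 0.28  0.23  1.92 -0.    0.98  0.24]
shift [ 7.  -5.1 78.3] turn [ 0.51 -0.01  0.04]
```

```bash

python3 -m jog '255 2 -3 30 0.5 0 0;255 1 -1 30 0 0 0;255 0 0 15 0 0 0;255 0 0 2 0 0 0' | head -1
python3 - <<'E'
from h import *
st([-14,-150,106],92.25)
import cv2
im=cv2.resize(optics.grab_frame("scene")[150:300,180:360],None,fx=4,fy=4,interpolation=cv2.INTER_CUBIC)
cv2.imwrite("pics/scene4.png",cv2.cvtColor(im,cv2.COLOR_RGB2BGR))
E
```

```text
clock: 6.85
t 6.85 cradle tcp [  -9.4 -172.6  104.5] rpy [ 1.7965e+02 -4.0000e-02  9.2210e+01] F(cradle) [-0.8  0.4 -0.3] open 0.0 q [ 0.28  0.34  1.98 -0.    0.81  0.24]
shift [22.6 -4.6 -1.5] turn [ 0.35 -0.04 -0.04]
```

View pics/scene4.png

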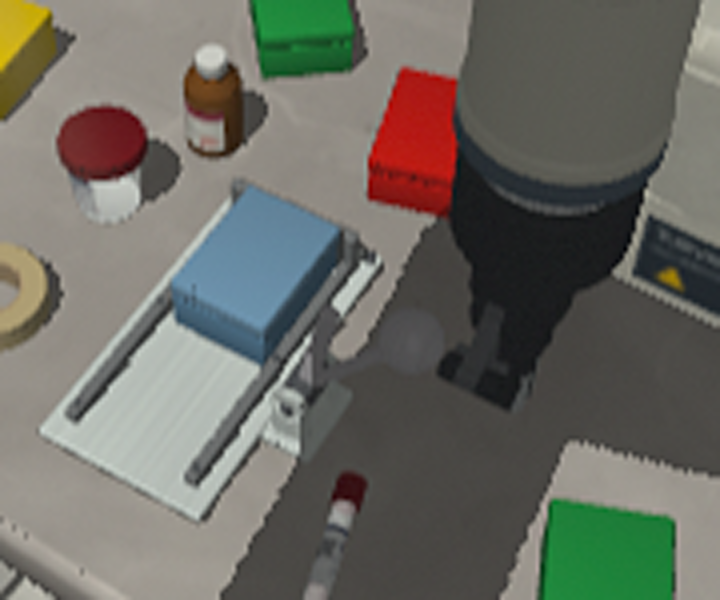

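The fingers stand just outside the knob at crop (412,340). I'll push inward.

```bash

python3 -m jog '255 5 -3 0 0.3 0 0;255 6 -2 0 0 0 0;255 6 0 0 0 0 0;255 6 0 0 0 0 0;255 6 0 0 0 0 0' | head -1
python3 -c "
from h import *
st([-14,-80,106],92.25)"
```

```text
clock: 7.32
t 7.32 cradle tcp [ -12.8 -141.3  109.3] rpy [ 1.7967e+02 -8.0000e-02  9.2190e+01] F(cradle) [ 0.1 -1.6  1.9] open -0.0 q [ 0.34  0.34  1.97 -0.    0.82  0.3 ]
shift [61.3 -1.3  3.4] turn [ 0.33 -0.08 -0.06]
```

```bash

python3 -m jog '255 7 0 1 0 0 0;255 7 0 1 0 0 0;255 7 0 0 0 0 0;255 7 0 0 0 0 0;255 7 0 0 0 0 0' | head -1
python3 -c "
from h import *
st([-14,-80,106],92.25)"
```

```text
clock: 7.73
t 7.73 cradle tcp [ -11.7 -101.3  109.2] rpy [ 1.7946e+02 -1.7000e-01  9.2240e+01] F(cradle) [ 0.3 -1.1  1. ] open -0.0 q [ 0.41  0.36  1.94 -0.    0.83  0.38]
shift [21.3 -2.3  3.2] turn [ 0.54 -0.17 -0.01]
```

```bash

python3 -m jog '255 7 0 0 0 0 0;255 7 -1 0 0 0 0;255 6 0 0 0 0 0' | head -1
python3 - <<'E'
from h import *
st([-14,-80,106],92.25)
import cv2
im=cv2.resize(optics.grab_frame("scene")[150:300,180:360],None,fx=4,fy=4,interpolation=cv2.INTER_CUBIC)
cv2.imwrite("pics/scene5.png",cv2.cvtColor(im,cv2.COLOR_RGB2BGR))
E
```

```text
clock: 7.98
t 7.98 cradle tcp [-13.  -78.4 108.9] rpy [179.49  -0.18  92.26] F(cradle) [ 0.2 -0.2 -0. ] open -0.0 q [ 0.45  0.37  1.92 -0.    0.84  0.41]
shift [-1.6 -1.   2.9] turn [ 0.51 -0.18  0.01]
```

View pics/scene5.png

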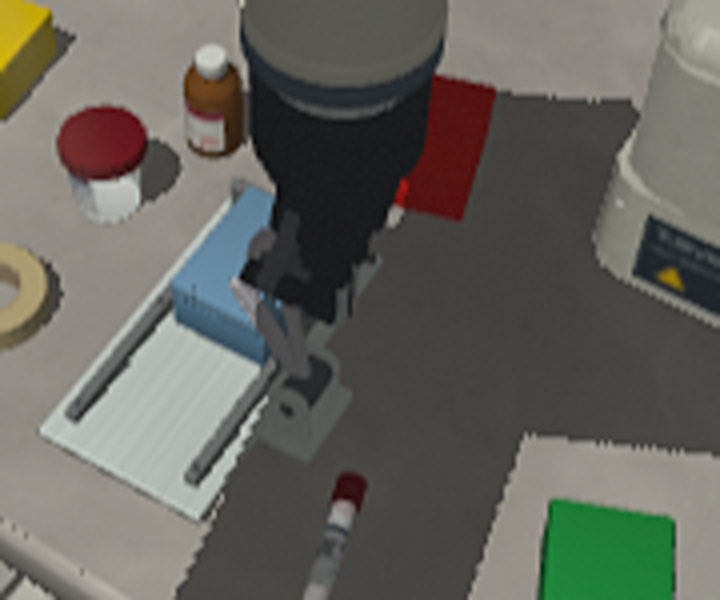

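The contact force has dropped to zero, so the lever is past centre and starting to fall. I'll wait, then withdraw.

```bash

python3 -m jog '255 0 0 0 0 0 0;255 0 0 0 0 0 0;255 0 0 0 0 0 0;255 0 0 0 0 0 0;255 0 0 0 0 0 0' 
python3 - <<'E'
from h import *
import cv2
im=cv2.resize(optics.grab_frame("scene")[150:300,180:360],None,fx=4,fy=4,interpolation=cv2.INTER_CUBIC)
cv2.imwrite("pics/scene6.png",cv2.cvtColor(im,cv2.COLOR_RGB2BGR))
E
```

```text
clock: 8.45
eef_pos: [485.4, 239.2, 108.6]
tcp_rot: [3.133, -0.003, 1.611]
contact_force: [0.5, 0.5, -0.0]
opening: 0.003
```

View pics/scene6.png

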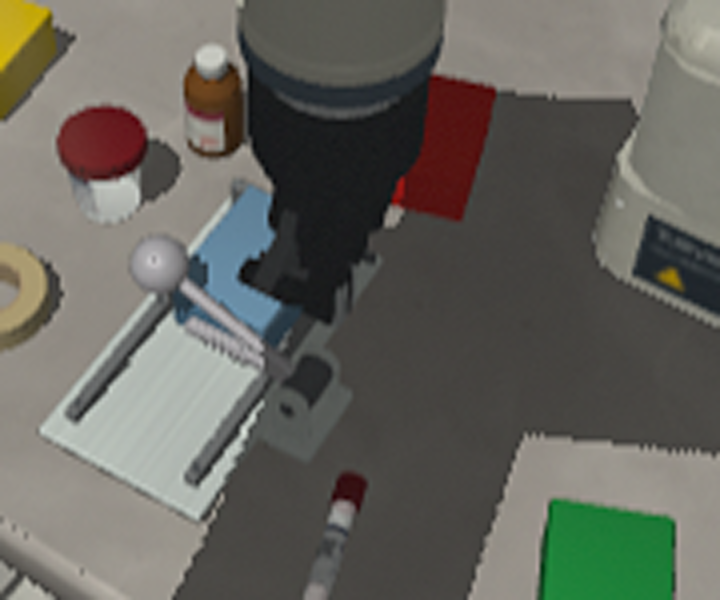

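The lever has snapped over: the knob is at (160,263), and the bar lies level across the front of the box. I'll withdraw outward and up, then do a last check.

```bash

python3 -m jog '255 -25 0 0 0 0 0;255 -30 0 -10 0 0 0;255 -25 0 -30 0 0 0;255 -10 0 -40 0 0 0;255 0 0 -30 0 0 0' 
python3 -m jog '255 0 0 0 0 0 0;255 0 0 0 0 0 0;255 0 0 0 0 0 0'|head -1 
python3 - <<'E'
from h import *
import cv2
im=cv2.resize(optics.grab_frame("scene")[150:300,150:330],None,fx=4,fy=4,interpolation=cv2.INTER_CUBIC)
cv2.imwrite("pics/scene7.png",cv2.cvtColor(im,cv2.COLOR_RGB2BGR))
im=optics.grab_frame("top")[165:270,200:340]
cv2.imwrite("pics/top7.png",cv2.cvtColor(cv2.resize(im,None,fx=5.5,fy=5.5,interpolation=cv2.INTER_CUBIC),cv2.COLOR_RGB2BGR))
st()
a=np.radians(65)
for p in[(-5,31,50),(-5,-31,50),(79,31,50),(-14,-65+100*np.sin(a),34+100*np.cos(a)),(-14,10,34)]:
    w=C+Rc@np.array(p,float)
    u,v=proj("scene",w);s=proj("top",w);print(p,"scene",round((u-150+.5)*4),round((v-150+.5)*4),"top",round((s[0]-200+.5)*5.5),round((s[1]-165+.5)*5.5))
E
```

```text
clock: 8.92
eef_pos: [483.8, 143.8, 214.9]
tcp_rot: [-3.138, 0.0, 1.613]
contact_force: [0.6, 1.2, -0.2]
opening: 0.002
clock: 9.17
t 9.27 cradle tcp [ -15.6 -173.5  220.8] rpy [ 1.7971e+02 -1.1000e-01  9.2230e+01] F(cradle) [-0.6  0.7 -0.2] open -0.0 q [0.28 0.18 1.9  0.   1.06 0.24]
(-5, 31, 50) scene 285 282 top 295 301
(-5, -31, 50) scene 381 330 top 425 296
(79, 31, 50) scene 366 183 top 289 126
(-14, np.float64(25.630778703664987), np.float64(76.26182617406994)) scene 281 268 top 306 319
(-14, 10, 34) scene 309 327 top 340 319
```

View pics/scene7.png

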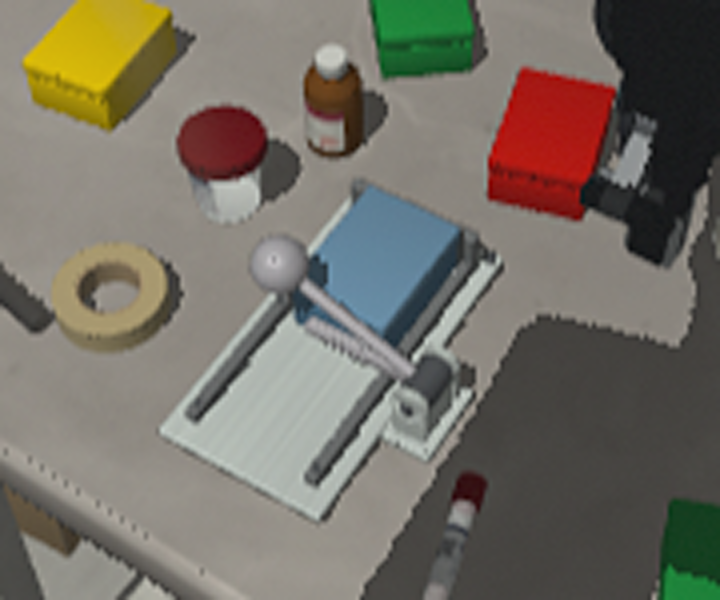

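View pics/top7.png

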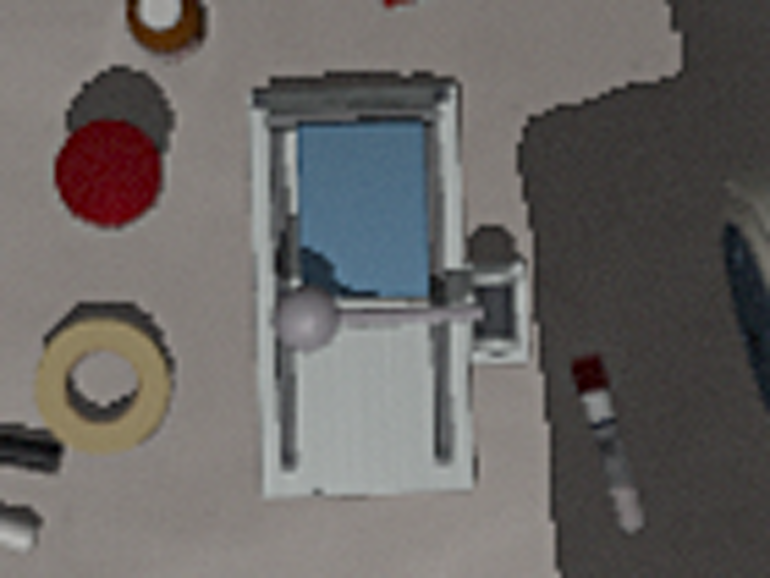

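The box's far edge meets the stop at top-crop row 122. The knob is at (306,319), exactly where it should be when locked, and the bystanders haven't moved.

```bash
python3 -c "
from rig import ticket
print(ticket.sign_off())"
```

```text
the job is handed in; nothing more can be done
None
```

The blue slide box is fully home and the latch is locked in front of it. I handed the job in at about 9.3 s.

- **Box:** I pushed it about 56 mm along the channel with shut fingers until the force rose to 13 N at the back stop, then backed off along the channel. It looked flat in the pictures throughout. At the end, its far edge met the stop and its near corners matched the predicted home position to about 2–3 mm.
- **Latch:** I pushed the knob inwards from outside with about 2 N until the lever passed centre and snapped over. In the last pictures the knob was within about 1 mm of its computed locked position, and the bar lay level across the front of the box.
- **Surroundings:** The cup, bottle, tape roll and tube were where they started, and the arm was clear of everything at about 220 mm height.

None of my last checks failed or disagreed. One thing went against the first plan: the shut gripper's knuckles would have come too close to the upright bar, so I turned the tool 90° before pushing.

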